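Clip a marking-out block onto the sloping marking-out stand

ROBOT

A 6-joint arm with a two-finger parallel gripper is mounted at the origin on a cart in front of the work surface, level with it; the furniture and walls round the work are solid. World frame = base frame: x ahead of the robot, y to its left, z up, the work surface at z = 0. Lengths are in m, angles in rad, forces in N, time in s.
With the tool pointing down it reaches from about 0.3 to 0.825 m from the base axis. Payload 5.4 kg.
Tool frame: the origin (TCP) lies at the very end of the fingers, on their centre line; the grasp point (between the pads) lies 19 mm behind it; z points along the fingers, y is the line along which they close (so a half turn about z gives the same grasp; the last joint's range is limited). The gripper opens to 92 mm and grips with 3 to 60 N. Pads are 20 mm wide; open, the fingers measure 128 mm over their backs; the gripper's body (75 mm by 189 mm) begins 69 mm behind the grasp point.
Start: joints at [1.119, 0.158, 1.597, -0, 1.386, -0.21], TCP at [0.138, 0.558, 0.215] pointing down, gripper open.
Joint ranges: [-2.91, 2.91], [-0.94, 2.29], [0.18, 2.7], [-1.29, 4.43], [0.17, 2.64], [-3, 3]. Speed limits (rad/s): [2.57, 2.57, 3.14, 3.14, 3.14, 3.14].

INTERFACE

Orientations are given as a unit quaternion [w, x, y, z].
In Python, from station import ctrl, vision, order gives the robot as it stands.
- The arm moves only by the shell command python3 -m pendant 'ROWS' [FORCE]. ROWS is JSON, a list of rows, each a list of 5 numbers: the finger opening in mm, from 0 to 91.9, then the shift along the world's x, y, z in mm, then the turn about the world's z in rad. A call has 1 to 5 rows; each row is the pose to reach, as a shift and turn from the pose commanded when the call began; what a row does not reach only later rows make up. A row lasts 1/12 s, in which the tool goes at most 41.7 mm and 7.16 degrees, less where a joint would pass 70% of its speed; a pose out of reach is approached as far as the arm can. A call with a gripper value outside its range is refused whole. The fingers move at their own pace and stop on an object; FORCE is the grip in N (left out, the last holds). Time passes only in rows, so rows that repeat a pose let the fingers close. It gives the time, the measured TCP pose, the force and the opening at its end, in the units of the state.
- ctrl.get_state(): the state, without advancing time (a new reading comes with each control period).
- vision.get_image(name): name is "scene" or "top"; returns the picture (420x560x3 uint8, red, green, blue); there is no depth.
- vision.camera_model(name): a dict with "K" (3x3 intrinsics, pixels), "view" (4x4, takes a point from world to camera coordinates). Camera axes: x right, y up, looking along -z (the intrinsics and any distortion apply to the point x, -y, -z); pixel columns grow to the right and rows downward; lengths in m; the calibration is good to about 2 mm. A picture is of the moment at which its call begins. camera_model takes no time and is no camera call.
- order.close_job(): hands the job in, once; it reports no verdict.
The state is a dict: "time_s": time; "qpos": joint angles; "joint_vel": joint speeds; "effort": joint torques, N m; "tool_pos": TCP position; "orientation": TCP orientation; "ft_force": force on the tool from outside, world axes, zero at the start; "ft_torque": the same for the moment, N m; "gripper_width": opening from 0.0 (shut) to 1.0 (fully open).
Only numpy, scipy, OpenCV 4.12 (cv2) and the standard library are available. Lean on these libraries where they do the work, as an engineer would, in place of code of your own. Each camera call takes 0.05 s, during which the arm holds its last target. There are 200 camera calls.

TASK

The spring clip on the sloping stand has been left over the empty seat. Swing it by its red knob clear of the seat, lay the blue alloy block flat on the slope, lengthways up it, with its lower end against the ledge and its left long side against the two brass pins, and only then swing the clip back so that its pad climbs onto the block's upper end and holds it down. Leave the other things on the bench where they are.

Things in the scene. Friction and masses are not known exactly. Their poses are not given: they have to be found in the camera images.
- stage: Fixed sloping aluminium stage, 200 mm up the slope x 170 mm across, tilted 30 deg, its face looking up and towards the robot; stands with some yaw. Origin on the face, 95 mm from the lower, 105 mm from the upper edge, midway across; x up the slope, y across to the left, z out of the face. A dark ledge 10 mm high runs along the lower side: its upslope side at x = -70 mm, y = -70 to 30 mm.
- seat (a point): Point on the stage's face, axes as the stage's, under the middle of the block when it is home: stage (-27.5, -30, 0) mm. On its left are two brass pins, 10 mm diameter, 12 mm high, at stage (-59.5, -2.5) and (4.5, -2.5) mm, 54 mm free between them; the right is open. Home: 85 mm length up the slope, lower end against the ledge, left long side against both pins.
- clip_pivot (a point): On the clip's pivot axis (the stage's normal through stage (58, 10) mm), 52.5 mm over the face, as high as the knob's grip point. Below it stand the pillar (18 mm diameter) and screw head, up to 43 mm.
- clip (a joint): Angle (rad) of the clip. 0 (stop): fully clear; grows as the leaf swings clockwise, seen from over the face, onto the seat; stop at 1.745. At q the leaf points along stage (x, y) = (cos(q+1.047), -sin(q+1.047)), the knob lies the opposite way. Below 0.87 the pad is outside the seat, from 1.25 well on it. Stays where left; 1 N at the knob moves it, up to 12 N as the pad climbs the block.
- clip_leaf: The clip's bright spring leaf, 75 x 16 mm, round black pad (32 mm diameter, underside bevelled to climb an edge) under its free end. Origin on the pivot axis at the stage's face; x along the leaf, z the stage's normal. Unloaded, the pad's underside is 19.5 mm over the face: it must rise 2.5 mm to ride onto the 22 mm block, then presses with about 2 N.
- clip_pad (a point): Middle of the pad's flat underside, 75 mm from the pivot axis.
- clip_knob (a point): Grip point, at mid-height, of the red knob on the clip's thumb lever: a round post 16 mm in diameter along the stage's normal, 52 mm from the pivot axis, opposite the leaf. 52.5 mm over the stage's face; the post reaches from 37.5 to 67.5 mm, the 16 mm wide lever directly below it. Turns with the clip; may be pinched or pushed from any side.
- blank: Light-alloy workpiece, a plain rectangular block 45 x 85 x 22 mm, about 0.2 kg, blue with marking dye (bare metal low on its sides), two small dark tapped holes on top; lies flat on the bench top in front of the robot, left of the stand. Origin at the middle of its underside; x across its 45 mm width, y along its 85 mm length, z up. Either end may go to the ledge.
- tape_measure: Yellow tape measure, 62 x 82 x 34 mm, lying to the right of the stand; leave alone. Origin at the middle of its underside.
- marker: Black marker pen, 132 mm, lying on the right; leave alone.
- paste_jar: Small white jar with orange lid, 58 mm wide, 78 mm high; leave alone.
- torch: Yellow and black torch standing on its tail, 138 mm high, behind the stand; leave alone.
- pliers: Blue-handled pliers lying behind the stand; leave alone.

How it is judged:
On the way, in this order (a step that is already met when the one before it is completed fails the run):
1. the clip is swung clear of the seat while the block is still away from the stand (value of joint clip below 0.87 rad and horizontal distance between blank and seat above 0.09 m), for 0.2 s.
2. the block lies flat and home against the ledge and both pins, the clip still clear (x of blank in the frame of seat between -0.004 and 0.004 m and y of blank in the frame of seat between -0.004 and 0.004 m and z of blank in the frame of seat between -0.004 and 0.026 m and angle between the z axis of blank and the z axis of stage, either way round below 0.06 rad and angle between the y axis of blank and the x axis of stage, either way round below 0.06 rad and value of joint clip below 0.87 rad), for 0.2 s.
At the end, for the whole second after the job is handed in: The block lies at rest, flat on the stage (within 3.4 deg) with its length up the slope (within 3.4 deg), home against ledge and pins (within 4 mm of the seat each way), the middle of the clip's pad is at least 5 mm in from the block's upper end, and the pad presses on the block (over 0.5 N) (x of blank in the frame of seat between -0.004 and 0.004 m and y of blank in the frame of seat between -0.004 and 0.004 m and z of blank in the frame of seat between -0.004 and 0.026 m and angle between the z axis of blank and the z axis of stage, either way round below 0.06 rad and angle between the y axis of blank and the x axis of stage, either way round below 0.06 rad and x of clip_pad in the frame of stage below 0.01 m and contact force between clip_leaf and blank above 0.5 N and linear speed of blank below 0.01 m/s and velocity of joint clip between -0.05 and 0.05 rad/s); the robot touches nothing.
It fails at once if tape measure shifted by more than 20 mm (distance of tape_measure from where it was at the start of the episode above 0.02 m).
It fails at once if marker shifted by more than 20 mm (distance of marker from where it was at the start of the episode above 0.02 m).
It fails at once if paste jar shifted by more than 20 mm (distance of paste_jar from where it was at the start of the episode above 0.02 m).
It fails at once if torch shifted by more than 20 mm (distance of torch from where it was at the start of the episode above 0.02 m).
It fails at once if pliers shifted by more than 20 mm (distance of pliers from where it was at the start of the episode above 0.02 m).
It also fails if it takes over 56 s, if anything falls off the work surface, if the arm or the gripper's body presses on something with over 40 N, if the wrist force passes 120 N, or if a joint passes its speed limit or range.

## Working session

There is one attempt and no reset: what is moved stays moved. The work goes in short steps, Python scripts to look and compute and a shell command to move; the robot and the scene stay as the last step left them, time stands still between calls to the robot, and variables do not carry over. Pictures are saved under pics/ and viewed, on a budget of 15 in all, crops included, one or two more only if the job needs it, and the job is handed in when it is done.

```bash
ls; mkdir -p pics
python3 - <<'E'
from station import ctrl,vision
import cv2,numpy as np
for n in("scene","top"):
    im=vision.get_image(n); cv2.imwrite(f"pics/{n}0.png",im[:,:,::-1])
    m=vision.camera_model(n); print(n,{k:np.round(v,4).tolist() if not isinstance(v,str) else v for k,v in m.items()})
print(ctrl.get_state())
E
```

```text
pics
scene {'K': [[483.6766, 0.0, 277.959], [0.0, 483.6766, 209.4667], [0.0, 0.0, 1.0]], 'view': [[0.8525, -0.5227, -0.003, -0.6108], [0.333, 0.5387, 0.7739, -0.1092], [-0.4029, -0.6608, 0.6333, -1.1095], [0.0, 0.0, 0.0, 1.0]]}
top {'K': [[440.013, 0.0, 278.6219], [0.0, 440.013, 216.6182], [0.0, 0.0, 1.0]], 'view': [[-0.0108, -0.9999, 0.0103, -0.2962], [0.9868, -0.009, 0.1614, -0.578], [-0.1613, 0.0119, 0.9868, -1.1137], [0.0, 0.0, 0.0, 1.0]]}
{'time_s': 0.1, 'qpos': array([ 1.11891594e+00,  1.58979929e-01,  1.59806770e+00,  3.00313946e-05,
        1.38621806e+00, -2.10129977e-01]), 'joint_vel': array([ 5.37146352e-04,  7.52642210e-04, -3.73997528e-03, -6.79917400e-04,
        3.97714004e-05, -7.88385260e-04]), 'effort': array([ 2.62784288e-04, -3.86508501e+01, -3.22958136e+01,  7.02570565e-02,
        3.40113952e-02, -2.20677765e-05]), 'tool_pos': array([0.1374373 , 0.55776357, 0.21374015]), 'orientation': array([-2.85820089e-04,  1.20583777e-01,  9.92702802e-01, -7.86311431e-04]), 'ft_force': array([ 0.2711207 , -0.28728412,  0.36709414]), 'ft_torque': array([-0.01560076, -0.02302068,  0.01357919]), 'gripper_width': 1.0014967952458655}
```

View pics/scene0.png

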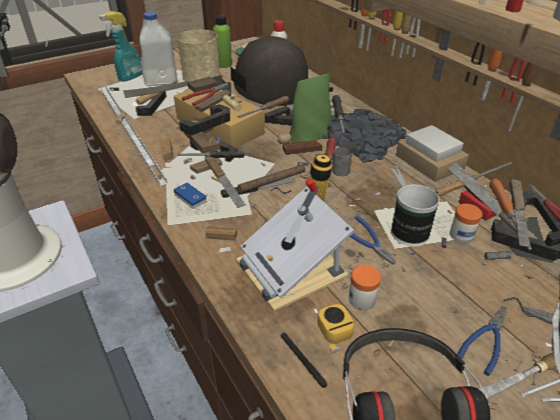

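View pics/top0.png

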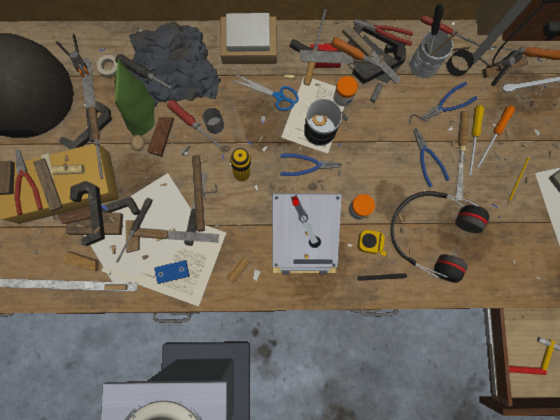

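Scene view: the stage is at about (297,240) with the knob at (311,186), and the block is at (190,194). Top view: the stage is at (306,232), the red knob at (296,203), the pad at (314,240) and the block at (172,272). I'll enlarge the stage in both views and get the block by colour.

```bash
cat > h.py <<'E'
import numpy as np,cv2
from station import ctrl,vision
M={n:vision.camera_model(n) for n in("scene","top")}
def ray(n,u,v):
    K=np.array(M[n]["K"]);V=np.array(M[n]["view"]);R=V[:3,:3]
    d=np.linalg.inv(K)@[u,v,1]; d=R.T@(d*[1,-1,-1]); return -R.T@V[:3,3],d/np.linalg.norm(d)
def onz(n,u,v,z):
    c,d=ray(n,u,v); return c+d*(z-c[2])/d[2]
def tri(a,b):  # pixel in scene, pixel in top -> point, gap
    c1,d1=ray("scene",*a);c2,d2=ray("top",*b)
    s,t=np.linalg.lstsq(np.c_[d1,-d2],c2-c1,rcond=None)[0]
    p,q=c1+s*d1,c2+t*d2; return (p+q)/2,np.linalg.norm(p-q)
def proj(n,P):
    K=np.array(M[n]["K"]);V=np.array(M[n]["view"]);c=V[:3,:3]@P+V[:3,3];p=K@(c*[1,-1,-1]);return p[:2]/p[2]
def blob(im,f,box):
    x0,y0,x1,y1=box;h=cv2.cvtColor(im,cv2.COLOR_RGB2HSV);m=np.zeros(h.shape[:2],np.uint8)
    m[y0:y1,x0:x1]=cv2.inRange(h,*map(np.array,f))[y0:y1,x0:x1]
    k,l,s,c=cv2.connectedComponentsWithStats(m); 
    i=1+np.argmax(s[1:,4]); return c[i],s[i,4],(l==i).astype(np.uint8)
E
python3 - <<'E'
from h import *
T=cv2.imread("pics/top0.png");S=cv2.imread("pics/scene0.png")
a=cv2.resize(T[187:282,264:349],None,fx=4.5,fy=4.5,interpolation=cv2.INTER_CUBIC)
b=cv2.resize(S[172:302,232:360],None,fx=3.2,fy=3.2,interpolation=cv2.INTER_CUBIC)
o=np.zeros((430,800,3),np.uint8);o[:a.shape[0],:a.shape[1]]=a;o[:416,385:385+b.shape[1]]=b
cv2.imwrite("pics/crop1.png",o)
for n,im,box in(("top",T,(140,250,210,300)),("scene",S,(160,170,220,215))):
    c,s,m=blob(im[:,:,::-1],((100,120,40),(125,255,255)),box)
    cn=cv2.findContours(m,0,2)[0][0];r=cv2.minAreaRect(cn);bx=cv2.boxPoints(r)
    print(n,c,s,r); P=[onz(n,*p,.022)[:2] for p in bx]
    print(np.round(P,4).tolist(),"mid",np.mean(P,0),onz(n,*c,.022),"sides",[round(float(np.linalg.norm(P[i]-P[i-1])),4) for i in range(4)])
r=((0,150,90),(8,255,255))
print([blob(im[:,:,::-1],r,bx)[:2] for im,bx in((S,(300,170,325,200)),(T,(285,190,310,215)))])
E
```

```text
top [171.41409692 271.51982379] 454 ((171.2647247314453, 271.558837890625), (15.764815330505371, 31.772165298461914), 75.96376037597656)
[[0.4454, 0.029], [0.4649, -0.0519], [0.4245, -0.0629], [0.4052, 0.0175]] mid [ 0.43499242 -0.01708021] [ 0.43501866 -0.01741542  0.022     ] sides [0.0417, 0.0832, 0.0418, 0.0827]
scene [189.50621118 193.66149068] 322 ((189.23670959472656, 193.37298583984375), (29.939472198486328, 14.369025230407715), 35.21759033203125)
[[0.4023, 0.0141], [0.4413, 0.0519], [0.4652, -0.0526], [0.4272, -0.0856]] mid [ 0.43399194 -0.01806295] [ 0.43407431 -0.02101645  0.022     ] sides [0.1028, 0.0543, 0.1072, 0.0503]
[(array([310.86419753, 184.38271605]), np.int32(81)), (array([295.16666667, 200.80952381]), np.int32(42))]
```

View pics/crop1.png

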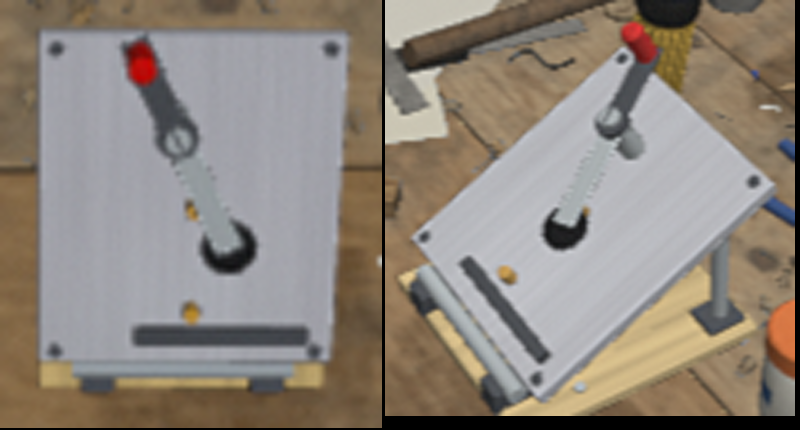

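The crop shows the stage's four corner screws clearly in both views, with the lower brass pin at crop (191,313) / (508,273). The red knob is up-left and the pad is over the seat. I'll triangulate the screws and fit the stage frame.

Run:
```python
from h import *
t=lambda x,y:((x+.5)/4.5-.5+264,(y+.5)/4.5-.5+187)
s=lambda x,y:((x+.5-385)/3.2-.5+232,(y+.5)/3.2-.5+172)
A=dict(FL=((623,58),(56,48)),FR=((753,182),(331,48)),NR=((536,379),(314,351)),NL=((424,237),(55,351)),
 cNL=((413,238),(38,361)),cFR=((775,187),(348,32)),cFL=((622,45),(38,30)),cNR=((541,400),(333,361)),pin=((508,270),(191,312)),knobtop=((631,35),(143,72)),pivot=((612,121),(178,139)),pad=((565,229),(228,246)))
P={k:tri(s(*a),t(*b)) for k,(a,b) in A.items()}
for k,(p,g) in P.items(): print(k,np.round(p*1e3,1),"gap",round(g*1e3,1))
S=[P[k][0] for k in("FL","FR","NR","NL")]
print("sides",[np.linalg.norm(S[i]-S[i-1]) for i in range(4)])
print("tilts",[np.degrees(np.arcsin((S[a]-S[b])[2]/np.linalg.norm(S[a]-S[b]))) for a,b in((0,3),(1,2))])
# yaw by horizontal directions
u=(S[0]+S[1]-S[2]-S[3]);v=(S[0]+S[3]-S[1]-S[2])
print("yaw",np.degrees(np.arctan2(u[1],u[0])),np.degrees(np.arctan2(-v[0],v[1])))
# fit: constrained frame (yaw, origin), screws symmetric across; x offset from corners
from scipy.optimize import least_squares
def fr(y):
    c,s_=np.cos(y),np.sin(y);r=np.radians(30)
    x=np.array([c*np.cos(r),s_*np.cos(r),np.sin(r)]);yy=np.array([-s_,c,0]);return np.c_[x,yy,np.cross(x,yy)]
loc={"cNL":(-95,85,0),"cNR":(-95,-85,0),"cFL":(105,85,0),"cFR":(105,-85,0),"pin":(-59.5,-2.5,12)}
def pts(p):
    L=dict(loc);a,b,d=p[4:7]
    L.update(FL=(a,d,1),FR=(a,-d,1),NL=(b,d,1),NR=(b,-d,1));return L
def res(p):
    o=[];R=fr(p[3])
    for k,l in pts(p).items():
        w=p[:3]+R@np.array(l)/1e3
        o+=list(proj("scene",w)-s(*A[k][0]))+list(proj("top",w)-t(*A[k][1]))
    return o
f=least_squares(res,[*np.mean(S,0),0,90,-80,70],loss="soft_l1",x_scale=[.1,.1,.1,1,100,100,100])
p=f.x;print("fit",p,"rms px",np.sqrt(np.mean(np.square(res(p)))));print(np.round(np.reshape(res(p),(-1,4)),1).tolist())
R=fr(p[3]);np.savez("stage.npz",o=p[:3],R=R)
print("seat",p[:3]+R@[-.0275,-.03,0])
kt=R.T@(P["knobtop"][0]-p[:3])*1e3;pd=R.T@(P["pad"][0]-p[:3])*1e3
print("knobtop stage",kt,"pad",pd,"pivot",R.T@(P["pivot"][0]-p[:3])*1e3)
for q in(0.7,0.75,0.8,1.0,1.2,1.3,1.4,1.5,1.6,1.745):
    h=q+1.047;l=np.array([58-52*np.cos(h),10+52*np.sin(h),52.5])/1e3
    print(q,np.round(l*1e3),"knob world",np.round((p[:3]+R@l)*1e3,1))
```

```text
FL [ 608.3 -295.2  141. ] gap 0.8
FR [ 606.5 -444.6  140.2] gap 0.6
NR [ 447.3 -442.8   48.7] gap 0.2
NL [ 448.8 -293.2   48.9] gap 0.3
cNL [ 444.2 -283.7   42.4] gap 1.2
cFR [ 615.9 -454.6  139.1] gap 0.0
cFL [ 616.5 -284.8  142.8] gap 2.5
cNR [ 442.5 -454.7   43.4] gap 1.6
pin [ 469.5 -370.8   71.6] gap 1.1
knobtop [ 583.  -339.2  197.7] gap 0.1
pivot [ 555.7 -359.8  152.3] gap 0.7
pad [ 502.4 -389.1  106.8] gap 0.5
sides [np.float64(0.18419537164003133), np.float64(0.1494429758364317), np.float64(0.18364800269115053), np.float64(0.14953429707268373)]
tilts [np.float64(29.999458240849297), np.float64(29.905273485015833)]
yaw -0.6905088557219726 -0.6302752196800867
fit [ 5.25377791e-01 -3.69028759e-01  9.06478540e-02 -9.07335834e-03
  9.58814697e+01 -8.82375965e+01  7.47574640e+01] rms px 0.43387516560807143
[[-0.5, -0.3, -0.1, -0.1], [-0.9, -0.3, -0.4, -0.2], [0.8, -0.3, -0.2, 0.2], [0.2, -1.4, 0.4, -0.2], [-0.9, 0.5, 0.2, 0.4], [-0.2, 0.5, -0.0, -0.1], [0.4, 0.1, -0.2, -0.1], [0.3, 0.5, 0.1, -0.1], [0.3, 0.4, 0.0, -0.1]]
seat [ 0.50129088 -0.39881144  0.07689785]
knobtop stage [103.25043638  30.38485545  64.04983741] pad [-11.70318813 -20.25027886  25.36889005] pivot [57.01976769  9.54591955 38.25838452]
0.7 [67. 61. 52.] knob world [ 557.8 -308.1  169.7]
0.75 [70. 61. 52.] knob world [ 560.  -308.7  170.9]
0.8 [72. 60. 52.] knob world [ 562.2 -309.3  172.2]
1.0 [82. 56. 52.] knob world [ 570.5 -313.2  177. ]
1.2 [91. 51. 52.] knob world [ 578.  -318.9  181.4]
1.3 [94. 47. 52.] knob world [ 581.3 -322.4  183.3]
1.4 [98. 43. 52.] knob world [ 584.3 -326.3  185.1]
1.5 [101.  39.  52.] knob world [ 587.  -330.5  186.7]
1.6 [104.  35.  52.] knob world [ 589.3 -334.9  188. ]
1.745 [107.  28.  52.] knob world [ 591.9 -341.8  189.5]
```

Stage fit: RMS 0.43 px, tilt 30.0°, yaw −0.5° to −0.7°, and the knob's distance from the pivot matches. The clip is at q≈1.68 with the knob grip point at about (591,−338,189) mm. The block is at (435,−17.5) with its width direction at 13.5°. Now I'll move to above the knob.

```bash
python3 -m pendant '[[60,18,-36,2,0.046],[60,36,-72,4,0.092],[60,54,-107,6,0.138],[60,72,-143,8,0.184],[60,90,-179,10,0.23]]' 10
```

```text
time_s: 0.52
tool_pos: [0.2277, 0.3774, 0.2241]
orientation: [-0.0, 0.004, 1.0, -0.0]
ft_force: [1.6, 0.2, 0.4]
gripper_width: 0.669
```

```bash
R='' ; python3 -m pendant '[[40,18,-36,2,0],[40,36,-72,4,0],[40,54,-107,5,0],[40,72,-143,6,0],[40,90,-179,7,0]]' >/dev/null
python3 -m pendant '[[40,18,-36,2,0],[40,36,-72,4,0],[40,54,-107,5,0],[40,72,-143,6,0],[40,90,-179,7,0]]' >/dev/null
python3 -m pendant '[[40,18,-36,2,0],[40,36,-72,4,0],[40,54,-107,5,0],[40,72,-143,6,0],[40,90,-179,7,0]]' >/dev/null
python3 -m pendant '[[40,18,-36,2,0],[40,36,-72,4,0],[40,54,-107,5,0],[40,73,-143,6,0],[40,92,-178,7,0]]'
python3 - <<'E'
from h import *
for n in("scene","top"): cv2.imwrite(f"pics/{n}1.png",vision.get_image(n)[:,:,::-1])
T=cv2.imread("pics/top1.png");S=cv2.imread("pics/scene1.png")
o=np.zeros((480,800,3),np.uint8)
o[:,:400]=cv2.resize(T[170:290,250:350],(400,480),interpolation=2);o[:,400:]=cv2.resize(S[120:280,250:383],(400,480),interpolation=2)
cv2.imwrite("pics/c2.png",o)
E
```

```text
time_s: 2.18
tool_pos: [0.59, -0.3376, 0.2518]
orientation: [-0.0, 0.006, 1.0, 0.0]
ft_force: [-0.4, -0.8, -0.0]
gripper_width: 0.439
```

View pics/c2.png

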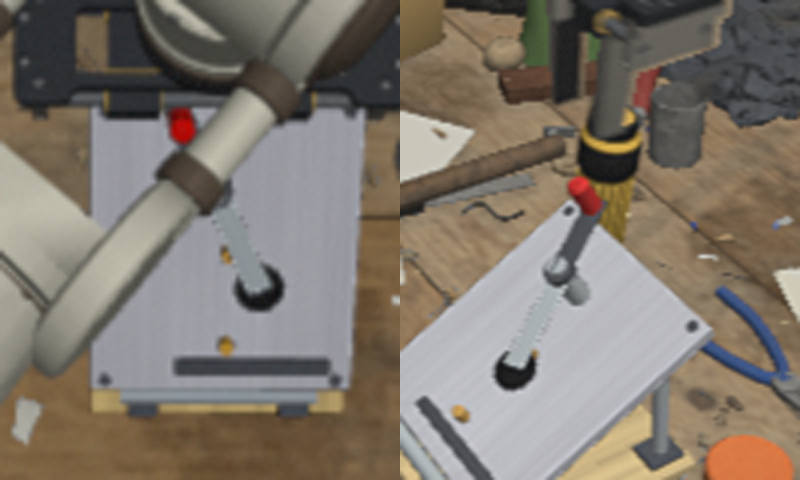

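The crops show the gripper over the stage with its fingers (scene crop ~(600,90)) above the red knob (scene crop (585,195), top crop (182,127)). Nothing is in the way, so I'll descend and pinch.

```bash
python3 -m pendant '[[40,0,0,-35,0],[40,0,0,-67,0],[40,0,0,-67,0],[0,0,0,-67,0],[0,0,0,-67,0]]' 10
python3 -m pendant '[[0,0,0,0,0],[0,0,0,0,0],[0,0,0,0,0],[0,0,0,0,0]]' 10
```

```text
time_s: 2.7
tool_pos: [0.5902, -0.3357, 0.1876]
orientation: [0.001, 0.006, 1.0, -0.001]
ft_force: [-0.6, -0.2, 1.0]
gripper_width: 0.311
time_s: 3.03
tool_pos: [0.5906, -0.3365, 0.1886]
orientation: [0.002, 0.006, 1.0, -0.001]
ft_force: [-0.5, 0.2, 6.3]
gripper_width: 0.166
```

The opening of 15.3 mm means the knob is gripped. Now I'll swing along the arc towards q≈0.75.

```bash
python3 -m pendant '[[0,-2,4,1,0],[0,-4,8,0,0],[0,-7,12,-1,0],[0,-10,16,-3,0],[0,-13,20,-5,0]]' 10
python3 -m pendant '[[0,-3,2,-2,0],[0,-7,5,-4,0],[0,-12,8,-7,0],[0,-18,10,-11,0],[0,-18,10,-11,0]]' 10
python3 - <<'E'
from h import *
d=np.load("stage.npz");o,R=d["o"],d["R"]
im=vision.get_image("scene")
for im in(im,):
    k=blob(im,((0,150,90),(8,255,255)),(285,165,325,215))[:2]; print(k,ctrl.get_state()["tool_pos"])
    for q in(.6,.7,.75,.8,.9,1.0):
        h=q+1.047; print(q,[np.round(proj("scene",o+R@(np.array([58-52*np.cos(h),10+52*np.sin(h),z])/1e3)),1) for z in(37.5,67.5)])
cv2.imwrite("pics/c3.png",cv2.resize(im[150:300,220:380],(640,600),interpolation=2)[:,:,::-1])
E
```

```text
time_s: 3.45
tool_pos: [0.5764, -0.3159, 0.181]
orientation: [0.0, 0.006, 1.0, -0.001]
ft_force: [1.1, -3.7, 2.2]
gripper_width: 0.165
time_s: 3.87
tool_pos: [0.557, -0.3067, 0.1694]
orientation: [-0.001, 0.006, 1.0, -0.001]
ft_force: [-0.7, -4.7, 2.1]
gripper_width: 0.165
(array([287.48837209, 191.65116279]), np.int32(43)) [ 0.55722919 -0.30670792  0.16957073]
0.6 [array([290.9, 194.9]), array([285. , 187.3])]
0.7 [array([292.8, 193.4]), array([287. , 185.8])]
0.75 [array([293.8, 192.8]), array([288. , 185.1])]
0.8 [array([294.9, 192.1]), array([289.1, 184.5])]
0.9 [array([297., 191.]), array([291.2, 183.3])]
1.0 [array([299.2, 190. ]), array([293.4, 182.3])]
```

View pics/c3.png

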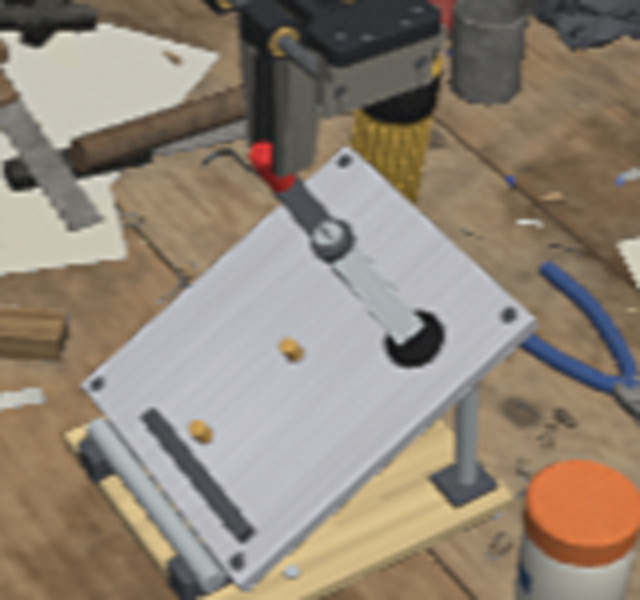

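The clip now stands at about q≈0.7 (knob top at ~(286,188), pad well clear of the seat). I'll release, rise and go over the block.

```bash
python3 -m pendant '[[40,0,0,0,0],[40,0,0,0,0],[40,0,0,0,0],[40,0,0,40,0],[40,0,0,80,0]]'
python3 -m pendant '[[60,-11,26,0,-0.12],[75,-22,53,0,-0.24],[75,-33,79,0,-0.36],[75,-44,105,0,-0.48],[75,-55,131,0,-0.60]]' >/dev/null
python3 -m pendant '[[75,-11,26,0,-0.12],[75,-22,53,0,-0.24],[75,-33,79,0,-0.36],[75,-44,105,0,-0.48],[75,-55,131,0,-0.60]]' >/dev/null
python3 -m pendant '[[75,-12,27,-30,-0.12],[75,-12,27,-70,-0.126],[75,-12,27,-100,-0.126],[75,-12,27,-100,-0.126]]'
python3 - <<'E'
from h import *
im=vision.get_image("scene");cv2.imwrite("pics/s4.png",im[:,:,::-1]);t=vision.get_image("top")
cv2.imwrite("pics/c4.png",np.hstack([cv2.resize(im[110:260,110:260],(400,400),interpolation=2),cv2.resize(t[200:300,120:220],(400,400),interpolation=2)])[:,:,::-1])
s=ctrl.get_state();print(s["qpos"])
E
```

```text
time_s: 4.33
tool_pos: [0.5566, -0.3033, 0.2462]
orientation: [-0.004, 0.006, 1.0, 0.003]
ft_force: [0.1, 0.5, 1.0]
gripper_width: 0.433
time_s: 5.5
tool_pos: [0.4312, -0.0142, 0.1431]
orientation: [-0.006, 0.62, 0.785, -0.002]
ft_force: [-1.6, 1.2, -0.3]
gripper_width: 0.814
[-3.15944547e-01 -1.50190668e-01  2.03986375e+00  4.00106596e-04
  1.25494371e+00 -5.49269603e-01]
```

View pics/c4.png

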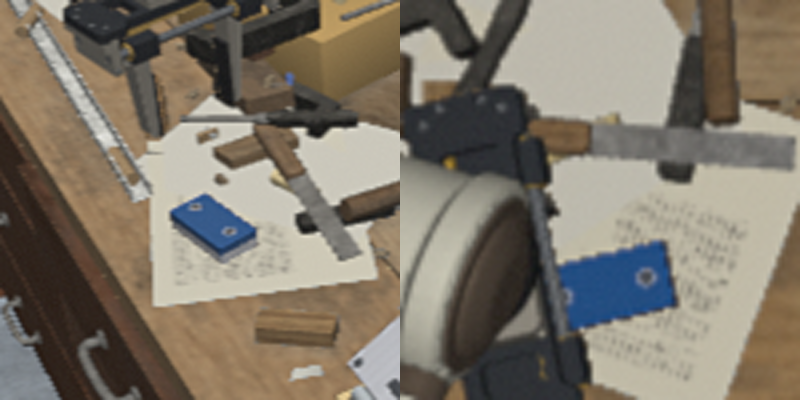

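The block is at scene crop (212,228) / top crop (615,285), and the fingers hang above it, open across its width. I'll check by projection before going down.

Run:
```python
from h import *
s=ctrl.get_state();p=s["tool_pos"];print(p,s["orientation"])
a=np.radians(13.4);e=np.array([np.cos(a),np.sin(a),0])*.037
print("tips px (expect ~166,159 / 196,144):",proj("scene",p+e),proj("scene",p-e))
# block corner check from top photo at the start, bottom-left etc: axis lines via long edges of scene mask
```

```text
[ 0.43580154 -0.0161886   0.14923327] [-1.48461580e-03  6.20042716e-01  7.84566573e-01 -3.44091010e-04]
tips px (expect ~166,159 / 196,144): [195.32337418 145.25950015] [170.59446351 156.87616282]
```

```bash
python3 -m pendant '[[70,-1,-1,-40,0],[70,-1,-1,-80,0],[70,-1,-1,-115,0],[70,-1,-1,-138,0],[70,-1,-1,-141,0]]' 15
python3 -m pendant '[[70,0,0,0,0],[20,0,0,0,0],[20,0,0,0,0],[20,0,0,0,0],[20,0,0,0,0]]' 15
python3 -m pendant '[[20,0,0,0,0],[20,0,0,0,0],[20,0,0,0,0]]' 15
```

```text
time_s: 6.02
tool_pos: [0.4343, -0.0175, 0.0068]
orientation: [-0.002, 0.62, 0.784, -0.001]
ft_force: [-1.1, -0.1, -0.5]
gripper_width: 0.764
time_s: 6.43
tool_pos: [0.4368, -0.0182, 0.0101]
orientation: [0.001, 0.62, 0.785, 0.0]
ft_force: [-4.3, -2.3, 3.1]
gripper_width: 0.494
time_s: 6.68
tool_pos: [0.4367, -0.0182, 0.0101]
orientation: [0.001, 0.62, 0.785, 0.0]
ft_force: [-2.8, -0.9, 7.3]
gripper_width: 0.484
```

The opening of 44.5 mm is the block's width, so it is gripped. Now I'll lift it and carry it over the seat, turning it 76°.

```bash
python3 -m pendant '[[20,0,0,40,0],[20,0,0,80,0],[20,0,0,120,0],[20,0,0,160,0],[20,0,0,200,0]]' 15
python3 -m pendant '[[20,5,-35,0,0.12],[20,10,-69,0,0.24],[20,14,-104,0,0.36],[20,18,-138,0,0.48],[20,23,-173,0,0.60]]' >/dev/null
python3 -m pendant '[[20,5,-35,0,0.12],[20,10,-69,0,0.24],[20,14,-104,0,0.36],[20,18,-138,0,0.48],[20,23,-173,0,0.60]]' >/dev/null
python3 -m pendant '[[20,3,-34,0,0.12],[20,3,-35,-30,0.126],[20,3,-35,-60,0.126],[20,3,-35,-60,0.126]]'
python3 - <<'E'
from h import *
im=vision.get_image("scene");cv2.imwrite("pics/s5.png",im[:,:,::-1]);t=vision.get_image("top");cv2.imwrite("pics/t5.png",t[:,:,::-1])
cv2.imwrite("pics/c5.png",np.hstack([cv2.resize(im[140:300,220:380],(400,400),interpolation=2),cv2.resize(t[180:290,250:360],(400,400),interpolation=2)])[:,:,::-1])
s=ctrl.get_state();print(s["tool_pos"],s["orientation"],s["gripper_width"],s["ft_force"])
E
```

```text
time_s: 7.1
tool_pos: [0.4349, -0.0174, 0.2105]
orientation: [-0.0, 0.62, 0.785, 0.0]
ft_force: [1.2, -0.3, -2.6]
gripper_width: 0.486
time_s: 8.27
tool_pos: [0.4813, -0.3955, 0.1411]
orientation: [-0.004, 0.009, 1.0, 0.005]
ft_force: [-0.7, 1.8, -3.7]
gripper_width: 0.486
[ 0.48382205 -0.39746404  0.1473283 ] [-0.00129818  0.00811395  0.99996493  0.0016189 ] 0.487147731726126 [-0.83949543 -0.59499581 -1.76611457]
```

View pics/c5.png

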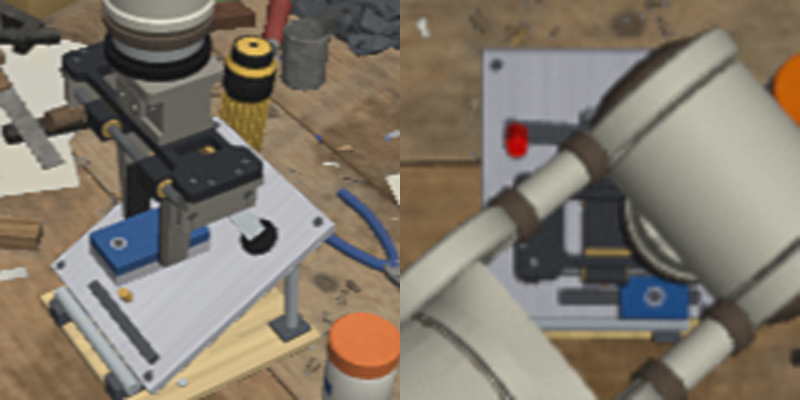

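The block is held level above the slope with its near end visible (top crop (655,297)). The clip leaf is clear on the right and the knob is at top crop (516,135). I'll measure how the block sits in the grip from its near end.

Run:
```python
from h import *
d=np.load("stage.npz");o,R=d["o"],d["R"]
T=cv2.imread("pics/t5.png")[:,:,::-1]
c,s,m=blob(T,((100,120,40),(125,255,255)),(300,240,340,275));ys,xs=np.where(m)
print(c,s,xs.min(),xs.max(),ys.min(),ys.max())
z=.1473-.0101+.022
P=[onz("top",u,v,z) for u,v in((xs.min()-.5,260),(xs.max()+.5,260),(c[0],ys.max()+.5))];print(np.round(P,4))
print("centre y",(P[0][1]+P[1][1])/2,"width",P[0][1]-P[1][1],"centre x",P[2][0]+.0425)
k=blob(T,((0,150,90),(8,255,255)),(270,200,300,230));print("knob",k[:2])
for q in(.5,.6,.7,.8,.9):
    h=q+1.047; print(q,np.round(proj("top",o+R@(np.array([58-52*np.cos(h),10+52*np.sin(h),60])/1e3)),1))
```

```text
[319.34502924 261.73684211] 171 310 329 256 267
[[ 0.453  -0.372   0.1592]
 [ 0.4525 -0.4191  0.1592]
 [ 0.4352 -0.3947  0.1592]]
centre y -0.3955514076150134 width 0.047059236547217276 centre x 0.4777371672513198
knob (array([281.73809524, 218.        ]), np.int32(42))
0.5 [281.6 220.8]
0.6 [281.6 218.7]
0.7 [281.9 216.6]
0.8 [282.4 214.6]
0.9 [283.2 212.7]
```

Block in grip: its centre is ~5 mm downslope of the TCP, and its width checks at 47 mm (real 45). The clip is at q≈0.63. I'll go down just right of and upslope of home with a lighter grip, so the slope turns the block flat.

```bash
python3 -m pendant '[[20,4,-4,-15,0],[20,8,-7,-30,0],[20,8,-7,-38,0],[20,8,-7,-38,0]]' 8
python3 -m pendant '[[20,2,0,-2,0],[20,4,0,-5,0],[20,6,0,-8,0],[20,8,0,-10,0],[20,9,0,-12,0]]' 8
python3 -m pendant '[[20,1,0,-2,0],[20,1,0,-4,0],[20,1,0,-6,0],[20,1,0,-6,0]]' 8
python3 - <<'E'
from h import *
im=vision.get_image("scene");t=vision.get_image("top");cv2.imwrite("pics/t6.png",t[:,:,::-1]);cv2.imwrite("pics/s6.png",im[:,:,::-1])
cv2.imwrite("pics/c6.png",np.hstack([cv2.resize(im[190:290,230:330],(500,500),interpolation=2),cv2.resize(t[230:280,290:340],(300,500),interpolation=2)])[:,:,::-1])
s=ctrl.get_state();print(s["tool_pos"],s["orientation"],s["gripper_width"],s["ft_force"],s["ft_torque"])
E
```

```text
time_s: 8.7
tool_pos: [0.4925, -0.405, 0.1104]
orientation: [-0.0, 0.008, 1.0, 0.001]
ft_force: [0.4, 0.8, -2.7]
gripper_width: 0.489
time_s: 9.12
tool_pos: [0.5007, -0.4063, 0.0994]
orientation: [-0.001, 0.008, 1.0, -0.0]
ft_force: [-5.4, 0.4, -0.6]
gripper_width: 0.488
time_s: 9.45
tool_pos: [0.5027, -0.406, 0.0926]
orientation: [0.0, 0.008, 1.0, -0.0]
ft_force: [-2.4, -1.2, -1.3]
gripper_width: 0.491
[ 0.50297041 -0.40584561  0.09279487] [ 3.46927793e-04  8.19479761e-03  9.99966351e-01 -1.44897516e-04] 0.49359488226577636 [-1.64417576 -0.32473536 -2.30731365] [-0.04856208  0.21527726  0.07028462]
```

View pics/c6.png

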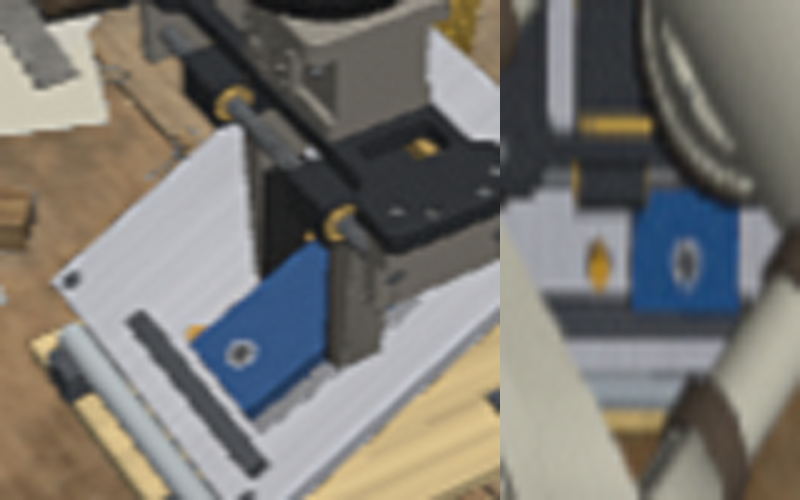

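The block has pivoted and is nearly flat, its lower end just above the ledge (scene crop (245,410)) and its left side ~5 mm from the pin. Now I'll press it down and slide it to the ledge, then to the pins.

```bash
python3 -m pendant '[[20,-1,0,-2,0],[20,-3,0,-4,0],[20,-5,0,-5,0],[20,-7,0,-6,0],[20,-7,0,-6,0]]' 8
python3 -m pendant '[[20,-1,2,-1,0],[20,-1,4,-1,0],[20,-1,6,-1,0],[20,-1,8,-1,0],[20,-1,8,-1,0]]' 8
python3 - <<'E'
from h import *
im=vision.get_image("scene");t=vision.get_image("top");cv2.imwrite("pics/t7.png",t[:,:,::-1]);cv2.imwrite("pics/s7.png",im[:,:,::-1])
cv2.imwrite("pics/c7.png",np.hstack([cv2.resize(im[190:290,230:330],(500,500),interpolation=2),cv2.resize(t[230:280,290:340],(300,500),interpolation=2)])[:,:,::-1])
s=ctrl.get_state();print(s["tool_pos"],s["gripper_width"],s["ft_force"],s["ft_torque"])
E
```

```text
time_s: 9.97
tool_pos: [0.4983, -0.4057, 0.0882]
orientation: [0.003, 0.008, 1.0, -0.001]
ft_force: [6.1, 2.4, 1.2]
gripper_width: 0.487
time_s: 10.38
tool_pos: [0.4979, -0.4009, 0.0886]
orientation: [0.004, 0.008, 1.0, -0.004]
ft_force: [6.4, -5.2, 3.4]
gripper_width: 0.487
[ 0.49793459 -0.40091312  0.08864892] 0.48668628978970313 [ 6.38670939 -4.28811854  2.28942503] [-0.89716013 -1.27655847  0.09475482]
```

View pics/c7.png

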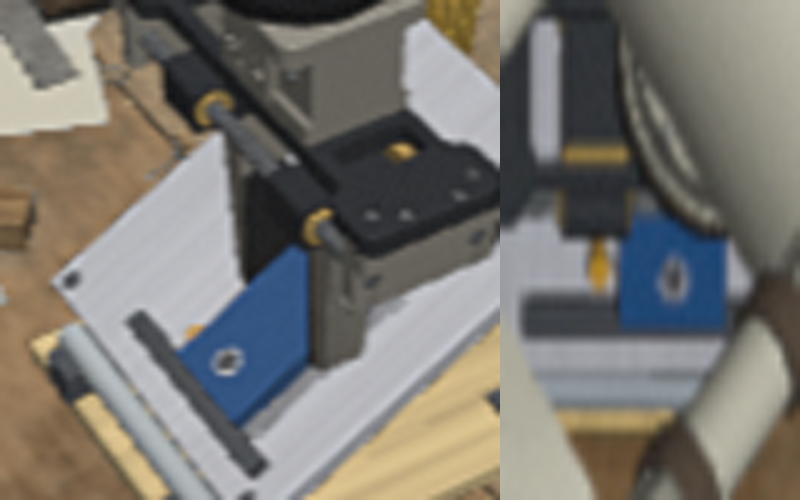

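The block is against the ledge (6 N in x; position within 1 mm of prediction). Top crop: block left edge ~620, pin right edge ~608, so there may still be a gap. I'll push further left and watch the force.

```bash
python3 -m pendant '[[20,0,2,0,0],[20,0,2,0,0]]' 10
python3 -m pendant '[[20,0,2,0,0],[20,0,2,0,0]]' 10
python3 - <<'E'
from h import *
d=np.load("stage.npz");o,R=d["o"],d["R"]
W=lambda *l:proj("top",o+R@(np.array(l)/1e3))
t=vision.get_image("top");cv2.imwrite("pics/t8.png",t[:,:,::-1])
for nm,T in(("prev",cv2.imread("pics/t7.png")[:,:,::-1]),("now",t)):
    c,s,m=blob(T,((100,120,40),(125,255,255)),(300,240,340,275));ys,xs=np.where(m)
    r=[(x:=np.where(m[y])[0]).min()-.5 for y in range(ys.min()+3,ys.max()-1)],[np.where(m[y])[0].max()+.5 for y in range(ys.min()+3,ys.max()-1)]
    print(nm,"left",np.mean(r[0]),"right",np.mean(r[1]),"bottom",ys.max()+.5)
print("home expects left",W(-60,-7.5,22)[0],"right",W(-60,-52.5,22)[0],"bottom",W(-70,-30,22)[1])
E
```

```text
time_s: 10.65
tool_pos: [0.498, -0.399, 0.0887]
orientation: [0.004, 0.008, 1.0, -0.004]
ft_force: [6.8, -5.1, 1.9]
gripper_width: 0.492
time_s: 10.82
tool_pos: [0.4978, -0.3979, 0.0888]
orientation: [0.004, 0.008, 1.0, -0.005]
ft_force: [5.9, -8.0, 2.3]
gripper_width: 0.488
prev left 309.5 right 326.64285714285717 bottom 262.5
now left 308.5 right 325.5 bottom 262.5
home expects left 308.47458450832687 right 326.2261066865501 bottom 261.83657738520776
```

```bash
python3 -m pendant '[[20,0,2,0,0],[20,0,2,0,0],[20,0,2,0,0]]' 10
python3 -m pendant '[[20,0,3,0,0],[20,0,3,0,0],[20,0,3,0,0]]' 10
```

```text
time_s: 11.12
tool_pos: [0.4976, -0.3977, 0.0891]
orientation: [0.004, 0.008, 1.0, -0.007]
ft_force: [5.1, -11.8, -0.2]
gripper_width: 0.489
time_s: 11.37
tool_pos: [0.497, -0.3973, 0.09]
orientation: [0.004, 0.009, 1.0, -0.009]
ft_force: [2.1, -18.5, 0.5]
gripper_width: 0.489
```

The position stalls while the force rises to 18 N, so it is on the pins. I'll relax the push, open and lift.

```bash
python3 -m pendant '[[20,0,-3,-2,0],[20,0,-4,-3,0],[20,0,-4,-3,0],[55,0,-4,-2,0],[55,0,-4,0,0]]' 10
python3 -m pendant '[[57,0,0,0,0],[57,0,0,2,0],[57,0,0,30,0],[57,0,0,70,0],[57,0,0,110,0]]' 10
python3 -m pendant '[[57,-40,15,0,0],[57,-80,30,0,0],[57,-120,45,0,0],[57,-160,60,0,0],[57,-200,75,0,0]]' 10
python3 - <<'E'
from h import *
d=np.load("stage.npz");o,R=d["o"],d["R"]
im=vision.get_image("scene");t=vision.get_image("top")
cv2.imwrite("pics/t9.png",t[:,:,::-1]);cv2.imwrite("pics/s9.png",im[:,:,::-1])
cv2.imwrite("pics/c9.png",np.hstack([cv2.resize(im[165:290,232:332],(400,500),interpolation=2),cv2.resize(t[190:280,270:342],(400,500),interpolation=2)])[:,:,::-1])
for n,T,box in(("top",t,(295,225,340,275)),("scene",im,(240,190,330,290))):
    c,s,m=blob(T,((100,120,40),(125,255,255)),box)
    cn=max(cv2.findContours(m,0,2)[0],key=cv2.contourArea);h=cv2.minAreaRect(cn)
    print(n,"c",c,"area",s,h)
    E=np.array([proj(n,o+R@(np.array(l)/1e3)) for l in((-70,-7.5,22),(15,-7.5,22),(15,-52.5,22),(-70,-52.5,22))],np.float32)
    mm=np.zeros_like(m);cv2.fillPoly(mm,[np.round(E*16).astype(np.int32)],1,shift=4);ys,xs=np.where(mm)
    print("  home c",xs.mean(),ys.mean(),mm.sum(),cv2.minAreaRect(E))
E
```

```text
time_s: 11.78
tool_pos: [0.495, -0.3933, 0.0864]
orientation: [0.001, 0.008, 1.0, -0.001]
ft_force: [1.5, -1.8, -0.8]
gripper_width: 0.589
time_s: 12.2
tool_pos: [0.4934, -0.3912, 0.1946]
orientation: [-0.002, 0.008, 1.0, 0.002]
ft_force: [1.2, -0.1, 0.1]
gripper_width: 0.622
time_s: 12.62
tool_pos: [0.2979, -0.3178, 0.1947]
orientation: [-0.0, 0.008, 1.0, 0.001]
ft_force: [-0.2, 0.5, 0.5]
gripper_width: 0.617
top c [318.76039604 246.54257426] area 505 ((318.8745422363281, 246.51339721679688), (17.274700164794922, 31.587003707885742), 2.0454084873199463)
  home c 317.7564102564103 246.39743589743588 624 ((317.9315490722656, 246.38450622558594), (18.175128936767578, 31.495223999023438), 1.755728006362915)
scene c [286.63674614 254.37447405] area 713 ((286.4769592285156, 254.2113800048828), (19.032747268676758, 41.17288589477539), 47.862403869628906)
  home c 285.67847769028873 252.1981627296588 762 ((285.43524169921875, 252.23001098632812), (17.68243980407715, 42.514610290527344), 47.682777404785156)
```

View pics/c9.png

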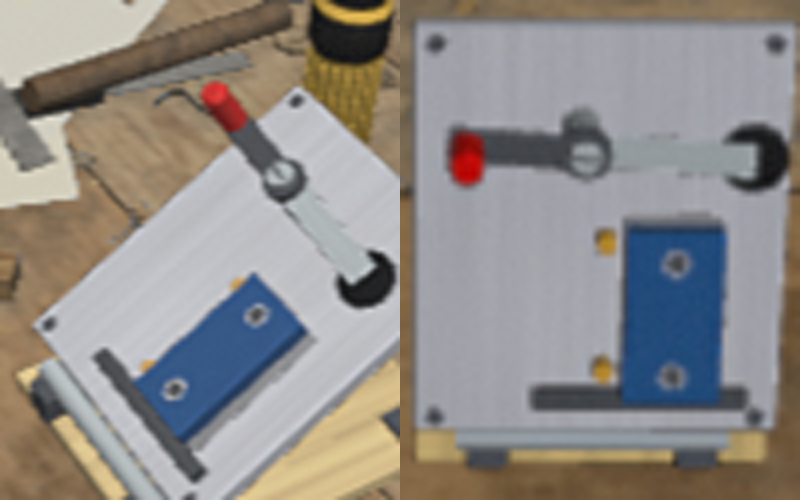

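The block lies flat with its lower end on the ledge (top crop (672,400)). Its left edge at ~624 stands ~1 px (2 mm) off the pins at (605,241) and (602,370), dragged off when I relaxed. I'll push it home from the right with closed fingers.

```bash
python3 -m pendant '[[0,33,-22,0,0],[0,66,-44,0,0],[0,99,-66,0,0],[0,132,-88,0,0],[0,165,-110,0,0]]' 20
python3 -m pendant '[[0,33,-24,-10,0],[0,33,-24,-50,0],[0,33,-24,-90,0],[0,33,-24,-109,0],[0,33,-24,-109,0]]' 20
python3 -m pendant '[[0,0,2,0,0],[0,0,4,0,0],[0,0,6,0,0],[0,0,8,0,0]]'
python3 -m pendant '[[0,0,1,0,0],[0,0,2,0,0],[0,0,3,0,0],[0,0,3,0,0]]'
```

```text
time_s: 13.13
tool_pos: [0.4666, -0.43, 0.1947]
orientation: [-0.0, 0.008, 1.0, 0.001]
ft_force: [-0.3, -0.8, 1.1]
gripper_width: 0.28
time_s: 13.55
tool_pos: [0.4969, -0.4519, 0.0818]
orientation: [-0.002, 0.008, 1.0, 0.002]
ft_force: [0.5, -0.0, -0.3]
gripper_width: 0.003
time_s: 13.88
tool_pos: [0.498, -0.4455, 0.0873]
orientation: [0.0, 0.008, 1.0, -0.0]
ft_force: [-0.5, 0.6, -0.0]
gripper_width: 0.005
time_s: 14.22
tool_pos: [0.4977, -0.4424, 0.0868]
orientation: [0.0, 0.008, 1.0, -0.0]
ft_force: [0.1, 0.3, 0.9]
gripper_width: 0.008
```

```bash
python3 -m pendant '[[0,0,1,0,0],[0,0,2,0,0],[0,0,3,0,0],[0,0,3,0,0]]'
python3 -m pendant '[[0,0,1,0,0],[0,0,2,0,0],[0,0,2,0,0]]'
python3 -m pendant '[[0,0,1,0,0],[0,0,2,0,0],[0,0,2,0,0]]'
```

```text
time_s: 14.55
tool_pos: [0.4976, -0.4393, 0.0865]
orientation: [-0.0, 0.008, 1.0, 0.0]
ft_force: [-0.1, -0.2, 0.1]
gripper_width: 0.003
time_s: 14.8
tool_pos: [0.4977, -0.4376, 0.0867]
orientation: [0.0, 0.008, 1.0, -0.0]
ft_force: [0.6, -0.1, 0.4]
gripper_width: 0.007
time_s: 15.05
tool_pos: [0.4982, -0.4361, 0.0872]
orientation: [0.001, 0.008, 1.0, -0.001]
ft_force: [1.9, -2.3, 0.3]
gripper_width: 0.009
```

```bash
python3 -m pendant '[[0,0,1,0,0],[0,0,2,0,0],[0,0,2,0,0]]'
python3 -m pendant '[[0,0,1,0,0],[0,0,2,0,0],[0,0,2,0,0]]'
python3 -m pendant '[[0,0,1,0,0],[0,0,2,0,0],[0,0,2,0,0]]'
```

```text
time_s: 15.3
tool_pos: [0.4982, -0.4349, 0.0877]
orientation: [0.001, 0.008, 1.0, -0.002]
ft_force: [1.5, -3.8, 2.2]
gripper_width: 0.003
time_s: 15.55
tool_pos: [0.4979, -0.4345, 0.0883]
orientation: [0.001, 0.008, 1.0, -0.003]
ft_force: [0.6, -7.6, 2.3]
gripper_width: 0.004
time_s: 15.8
tool_pos: [0.4975, -0.4342, 0.0889]
orientation: [0.001, 0.008, 1.0, -0.005]
ft_force: [-1.8, -11.0, 3.6]
gripper_width: 0.006
```

It stalled at −434.5 mm with 11 N, so the block is on the pins. I'll retreat, go over the knob and check the block from there.

```bash
python3 -m pendant '[[0,0,-15,0,0],[0,0,-18,20,0],[0,0,-18,60,0],[0,0,-18,100,0],[0,0,-18,140,0]]'
python3 -m pendant '[[20,12,30,5,0],[40,24,60,10,0],[40,36,90,15,0],[40,48,120,15,0],[40,58,145,15,0]]' 25
python3 -m pendant '[[40,0,0,0,0],[40,0,0,0,0]]'
python3 - <<'E'
from h import *
d=np.load("stage.npz");o,R=d["o"],d["R"]
im=vision.get_image("scene");t=vision.get_image("top")
cv2.imwrite("pics/c10.png",np.hstack([cv2.resize(im[150:290,232:332],(400,560),interpolation=2),cv2.resize(t[190:280,270:342],(400,560),interpolation=2)])[:,:,::-1])
for n,T,box in(("top",t,(295,225,340,275)),("scene",im,(240,190,330,290))):
    c,s,m=blob(T,((100,120,40),(125,255,255)),box)
    cn=max(cv2.findContours(m,0,2)[0],key=cv2.contourArea);print(n,"c",c,"area",s,cv2.minAreaRect(cn))
p=ctrl.get_state()["tool_pos"];print("to knob mm",np.round(np.array([555,-307.5,167])-p*1e3,1))
E
```

```text
time_s: 16.22
tool_pos: [0.4967, -0.4463, 0.2269]
orientation: [-0.001, 0.008, 1.0, 0.002]
ft_force: [0.8, -0.6, -0.2]
gripper_width: 0.004
time_s: 16.63
tool_pos: [0.5556, -0.2999, 0.2415]
orientation: [-0.001, 0.008, 1.0, 0.001]
ft_force: [0.3, 0.0, -0.2]
gripper_width: 0.348
time_s: 16.8
tool_pos: [0.5555, -0.3009, 0.2411]
orientation: [-0.001, 0.007, 1.0, 0.001]
ft_force: [-0.8, -0.3, -0.4]
gripper_width: 0.436
top c [317.91260163 246.24390244] area 492 ((318.0, 246.5), (31.0, 16.0), 90.0)
scene c [286.27442529 253.56321839] area 696 ((286.0907287597656, 253.46388244628906), (18.704984664916992, 40.59996795654297), 46.46879959106445)
to knob mm [  0.   -4.6 -74.1]
```

View pics/c10.png

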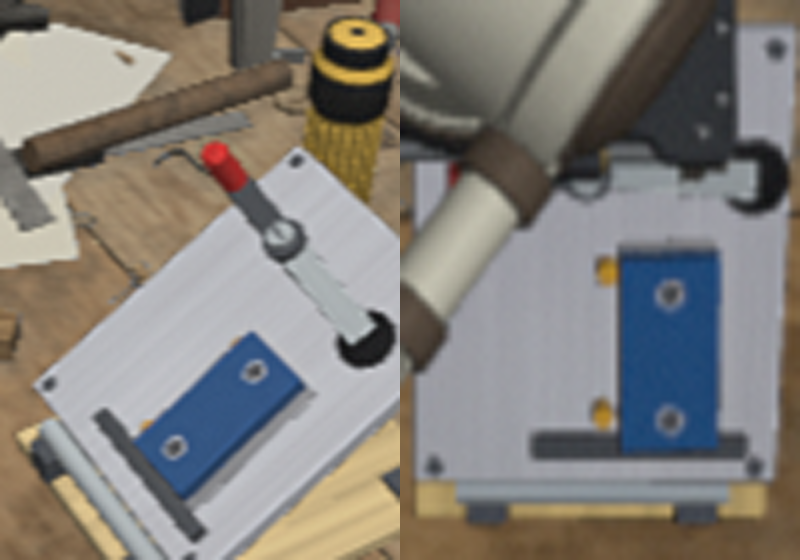

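The block now sits within 0.2 px of home in the top view: its left edge is at crop ~620, the pins at (607,270) and (603,413), and its lower end on the ledge. I'll do a quick subpixel angle check before clamping.

Run:
```python
from h import *
d=np.load("stage.npz");o,R=d["o"],d["R"]
t=vision.get_image("top").astype(float)
g=t[:,:,2]-t[:,:,0]  # blueness
L=[];Rr=[];rows=range(236,259)
for y in rows:
    r=g[y,295:340];th=r.max()/2;i=np.where(r>th)[0];a,b=i[0],i[-1]
    L.append(295+a-(r[a]-th)/(r[a]-r[a-1]));Rr.append(295+b+(r[b]-th)/(r[b]-r[b+1]))
for nm,e,yy in(("left",L,-7.5),("right",Rr,-52.5)):
    k=np.polyfit(np.array(rows)-247,e,1);a,b=[proj("top",o+R@(np.array((x,yy,22))/1e3)) for x in(-70,15)]
    s=(b[0]-a[0])/(b[1]-a[1]);print(nm,"slope deg",np.degrees(np.arctan(k[0])),"home",np.degrees(np.arctan(s)),"at247",k[1],"home",a[0]+s*(247-a[1]))
```

```text
left slope deg 0.03780047285060826 home -1.755776958904992 at247 309.48379445052143 home 308.82083517971216
right slope deg -1.48949280293967 home -2.660643451052203 at247 326.83356536132527 home 326.7501817484098
```

The block is turned ~1.5° (limit 3.4°), with its lower end ~2 mm off the lower pin. There is plenty of time, so I'll push the lower part home too.

```bash
python3 -m pendant '[[20,-16,-30,0,0],[0,-32,-60,0,0],[0,-48,-90,0,0],[0,-64,-120,0,0],[0,-77,-151,0,0]]' 20
python3 -m pendant '[[0,0,0,-35,0],[0,0,0,-75,0],[0,0,0,-115,0],[0,0,0,-145,0],[0,0,0,-164,0]]'
python3 -m pendant '[[0,0,3,0,0],[0,0,6,0,0],[0,0,9,0,0],[0,0,12,0,0],[0,0,13,0,0]]'
python3 -m pendant '[[0,0,1,0,0],[0,0,2,0,0],[0,0,3,0,0],[0,0,3,0,0]]'
python3 -m pendant '[[0,0,1,0,0],[0,0,2,0,0],[0,0,2,0,0]]'
```

```text
time_s: 17.37
tool_pos: [0.4764, -0.4559, 0.2414]
orientation: [-0.0, 0.009, 1.0, 0.0]
ft_force: [0.6, 0.3, 0.8]
gripper_width: 0.092
time_s: 17.78
tool_pos: [0.4756, -0.4526, 0.0725]
orientation: [-0.002, 0.009, 1.0, 0.003]
ft_force: [-0.3, 0.4, -0.3]
gripper_width: 0.006
time_s: 18.2
tool_pos: [0.4795, -0.4413, 0.08]
orientation: [0.001, 0.008, 1.0, -0.001]
ft_force: [-0.2, -0.5, -0.8]
gripper_width: 0.006
time_s: 18.53
tool_pos: [0.4787, -0.4374, 0.0778]
orientation: [0.0, 0.008, 1.0, -0.0]
ft_force: [0.4, -0.1, -0.8]
gripper_width: 0.008
time_s: 18.78
tool_pos: [0.4786, -0.4356, 0.0776]
orientation: [-0.0, 0.008, 1.0, -0.0]
ft_force: [-0.7, -0.1, 0.7]
gripper_width: 0.003
```

```bash
python3 -m pendant '[[0,0,1,0,0],[0,0,2,0,0],[0,0,2,0,0]]'
python3 -m pendant '[[0,0,1,0,0],[0,0,2,0,0],[0,0,2,0,0]]'
python3 -m pendant '[[0,0,1,0,0],[0,0,2,0,0],[0,0,2,0,0]]'
```

```text
time_s: 19.03
tool_pos: [0.478, -0.4345, 0.0776]
orientation: [-0.0, 0.008, 1.0, -0.001]
ft_force: [-2.1, -4.5, -1.4]
gripper_width: 0.001
time_s: 19.28
tool_pos: [0.4773, -0.4336, 0.0778]
orientation: [-0.001, 0.008, 1.0, -0.002]
ft_force: [-4.7, -7.3, -1.5]
gripper_width: 0.007
time_s: 19.53
tool_pos: [0.477, -0.4333, 0.0783]
orientation: [-0.001, 0.008, 1.0, -0.003]
ft_force: [-5.8, -11.2, -1.2]
gripper_width: 0.001
```

It stalls at −433.4 mm with 11 N, so the lower pin is touched. Back to the knob, with a recheck from there.

```bash
python3 -m pendant '[[0,0,-16,0,0],[0,0,-20,30,0],[0,0,-20,70,0],[0,0,-20,110,0],[0,0,-20,145,0]]'
python3 -m pendant '[[20,16,28,4,0],[40,32,57,8,0],[40,48,86,12,0],[40,64,115,16,0],[40,77,142,17,0]]' 25
python3 -m pendant '[[40,0,0,0,0],[40,0,0,0,0]]'
python3 - <<'E'
from h import *
d=np.load("stage.npz");o,R=d["o"],d["R"]
t=vision.get_image("top");cv2.imwrite("pics/t11.png",t[:,:,::-1]);t=t.astype(float)
g=t[:,:,2]-t[:,:,0]
L=[];Rr=[];rows=range(236,259)
for y in rows:
    r=g[y,295:340];th=r.max()/2;i=np.where(r>th)[0];a,b=i[0],i[-1]
    L.append(295+a-(r[a]-th)/(r[a]-r[a-1]));Rr.append(295+b+(r[b]-th)/(r[b]-r[b+1]))
for nm,e,yy in(("left",L,-7.5),("right",Rr,-52.5)):
    k=np.polyfit(np.array(rows)-247,e,1);a,b=[proj("top",o+R@(np.array((x,yy,22))/1e3)) for x in(-70,15)]
    s=(b[0]-a[0])/(b[1]-a[1]);print(nm,"slope deg",np.degrees(np.arctan(k[0])),"home",np.degrees(np.arctan(s)),"at247",k[1],"home",a[0]+s*(247-a[1]))
c=g[230:275,312:324].mean(1);th=c.max()/2;i=np.where(c>th)[0];print("rows",230+i[0]-.5,230+i[-1]+.5,"home",proj("top",o+R@np.array([.015,-.03,.022]))[1],proj("top",o+R@np.array([-.07,-.03,.022]))[1])
s=ctrl.get_state();p=s["tool_pos"];print("to knob mm",np.round(np.array([555,-307.5,167])-p*1e3,1))
E
```

```text
time_s: 19.95
tool_pos: [0.4789, -0.4492, 0.225]
orientation: [0.001, 0.008, 1.0, 0.0]
ft_force: [0.6, -0.9, 0.3]
gripper_width: 0.01
time_s: 20.37
tool_pos: [0.5568, -0.3054, 0.2404]
orientation: [0.001, 0.008, 1.0, 0.0]
ft_force: [0.3, -0.3, 0.6]
gripper_width: 0.345
time_s: 20.53
tool_pos: [0.5563, -0.3058, 0.2397]
orientation: [0.0, 0.007, 1.0, 0.0]
ft_force: [-1.1, 0.6, 0.7]
gripper_width: 0.433
left slope deg -2.6785389615138215 home -1.755776958904992 at247 308.9905932466099 home 308.82083517971216
right slope deg -2.306205811583627 home -2.660643451052203 at247 326.3870144481179 home 326.7501817484098
rows 230.5 262.5 home 230.92600404325043 261.83657738520776
to knob mm [ -0.7  -0.5 -72.5]
```

The block is home within 0.2–0.4 px (<1 mm) and aligned. Now I'll pinch the knob.

```bash
python3 -m pendant '[[40,-1,0,-35,0],[40,-1,0,-65,0],[40,-1,0,-72,0],[40,-1,0,-72,0],[0,-1,0,-72,0]]' 25
python3 -m pendant '[[0,0,0,0,0],[0,0,0,0,0],[0,0,0,0,0],[0,0,0,0,0]]' 25
python3 -m pendant '[[0,3,-1,2,0],[0,6,-1,4,0],[0,9,-2,6,0],[0,12,-4,7,0],[0,16,-6,9,0]]' 30
python3 -m pendant '[[0,3,-2,2,0],[0,5,-4,3,0],[0,7,-6,4,0],[0,7,-6,4,0]]' 30
```

```text
time_s: 21.0
tool_pos: [0.5544, -0.3085, 0.1683]
orientation: [0.0, 0.009, 1.0, -0.0]
ft_force: [-0.7, -0.4, 0.2]
gripper_width: 0.384
time_s: 21.33
tool_pos: [0.5551, -0.3069, 0.1694]
orientation: [0.001, 0.008, 1.0, 0.0]
ft_force: [-2.2, 5.0, 4.0]
gripper_width: 0.154
time_s: 21.75
tool_pos: [0.5688, -0.3102, 0.1768]
orientation: [-0.003, 0.008, 1.0, 0.004]
ft_force: [-7.4, 11.7, 8.5]
gripper_width: 0.149
time_s: 22.08
tool_pos: [0.5778, -0.3147, 0.182]
orientation: [-0.001, 0.008, 1.0, 0.005]
ft_force: [-4.1, 16.4, 10.0]
gripper_width: 0.142
```

```bash
python3 -m pendant '[[0,1,-3,1,0],[0,3,-5,2,0],[0,5,-8,3,0],[0,7,-11,4,0],[0,9,-14,5,0]]' 30
python3 -m pendant '[[0,0,-1,0,0],[0,1,-2,0,0],[0,1,-3,0,0],[0,1,-3,0,0]]' 30
python3 - <<'E'
from h import *
im=vision.get_image("scene");t=vision.get_image("top")
cv2.imwrite("pics/c12.png",np.hstack([cv2.resize(im[150:290,232:332],(400,560),interpolation=2),cv2.resize(t[190:280,270:342],(400,560),interpolation=2)])[:,:,::-1])
E
```

```text
time_s: 22.5
tool_pos: [0.5916, -0.3277, 0.1902]
orientation: [0.005, 0.007, 1.0, 0.004]
ft_force: [8.1, 18.4, 15.3]
gripper_width: 0.117
time_s: 22.83
tool_pos: [0.5939, -0.3314, 0.1917]
orientation: [0.007, 0.007, 1.0, 0.003]
ft_force: [9.6, 19.4, 17.5]
gripper_width: 0.112
```

View pics/c12.png

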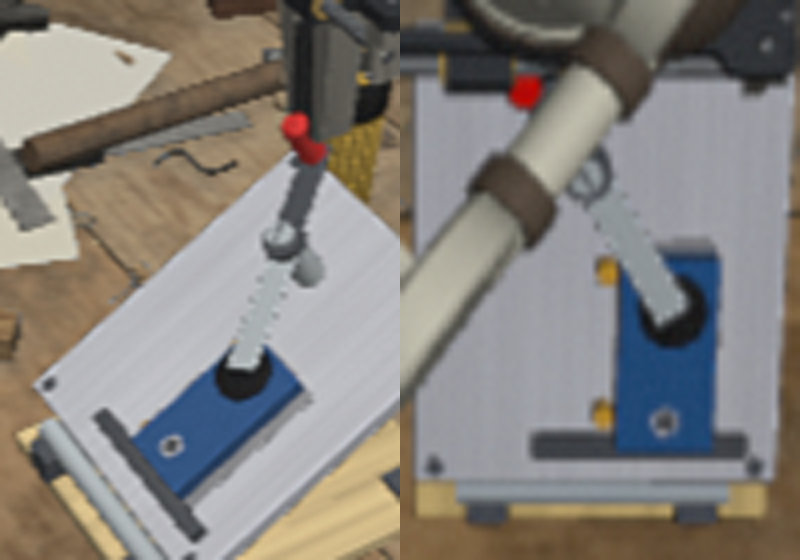

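The pad sits on the block's upper end, ~20 mm in (top crop (675,312)), with the block still on the ledge and pins. I'll release the knob, lift clear and check.

```bash
python3 -m pendant '[[0,-2,2,-1,0],[40,-2,2,-1,0],[40,-2,2,-1,0],[40,-2,2,-1,0],[40,-2,2,0,0]]' 20
python3 -m pendant '[[40,0,0,20,0],[40,0,0,50,0],[40,0,0,85,0],[40,0,0,120,0]]'
python3 -m pendant '[[40,-20,36,0,0],[40,-40,72,0,0],[40,-60,108,0,0],[40,-80,144,0,0],[40,-100,180,0,0]]'
python3 -m pendant '[[40,-20,36,0,0],[40,-40,72,0,0],[40,-40,72,0,0]]'
python3 - <<'E'
from h import *
d=np.load("stage.npz");o,R=d["o"],d["R"]
im=vision.get_image("scene");t=vision.get_image("top")
cv2.imwrite("pics/c13.png",np.hstack([cv2.resize(im[150:290,232:332],(400,560),interpolation=2),cv2.resize(t[190:280,270:342],(400,560),interpolation=2)])[:,:,::-1])
kt=blob(t,((0,150,90),(8,255,255)),(270,190,312,230))[0]
for q in(1.2,1.3,1.4,1.5,1.6):
    h=q+1.047;print(q,np.round(proj("top",o+R@(np.array([58-52*np.cos(h),10+52*np.sin(h),60])/1e3)),1),kt)
t=t.astype(float);g=t[:,:,2]-t[:,:,0];L=[];Rr=[];rows=range(247,259)
for y in rows:
    r=g[y,295:340];th=r.max()/2;i=np.where(r>th)[0];a,b=i[0],i[-1]
    L.append(295+a-(r[a]-th)/(r[a]-r[a-1]));Rr.append(295+b+(r[b]-th)/(r[b]-r[b+1]))
for nm,e,yy in(("left",L,-7.5),("right",Rr,-52.5)):
    k=np.polyfit(np.array(rows)-253,e,1);a,b=[proj("top",o+R@(np.array((x,yy,22))/1e3)) for x in(-70,15)]
    s=(b[0]-a[0])/(b[1]-a[1]);print(nm,"slope",np.degrees(np.arctan(k[0])),"home",np.degrees(np.arctan(s)),"at253",k[1],"home",a[0]+s*(253-a[1]))
E
```

```text
time_s: 23.35
tool_pos: [0.5854, -0.3349, 0.1855]
orientation: [-0.0, 0.008, 1.0, -0.0]
ft_force: [0.2, -0.2, -0.7]
gripper_width: 0.384
time_s: 23.68
tool_pos: [0.5846, -0.3349, 0.3058]
orientation: [-0.001, 0.009, 1.0, 0.0]
ft_force: [0.4, -1.6, 0.3]
gripper_width: 0.434
time_s: 24.1
tool_pos: [0.4841, -0.1538, 0.305]
orientation: [-0.0, 0.009, 1.0, -0.0]
ft_force: [0.8, 0.3, 0.0]
gripper_width: 0.438
time_s: 24.35
tool_pos: [0.4427, -0.0782, 0.3054]
orientation: [-0.001, 0.006, 1.0, 0.001]
ft_force: [-0.4, -0.9, -0.2]
gripper_width: 0.433
1.2 [286.5 207.2] [292.07317073 202.24390244]
1.3 [288.  205.7] [292.07317073 202.24390244]
1.4 [289.7 204.2] [292.07317073 202.24390244]
1.5 [291.5 203. ] [292.07317073 202.24390244]
1.6 [293.4 201.9] [292.07317073 202.24390244]
left slope -0.34777371205289603 home -1.755776958904992 at253 308.67625645056995 home 308.6369130716169
right slope -3.171244452890306 home -2.660643451052203 at253 326.18181571308924 home 326.47135937198027
```

View pics/c13.png

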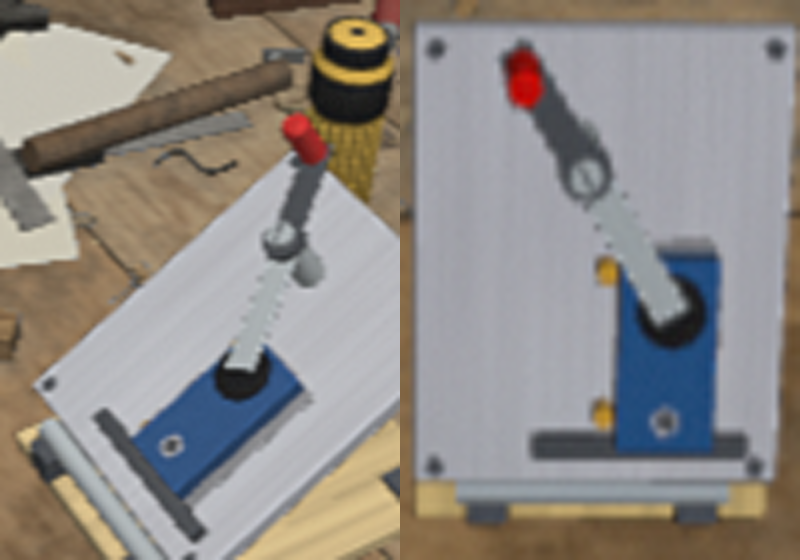

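The clip is at q≈1.53 with the pad squarely on the block's upper end. The block is against the ledge and pins, and the arm is clear.

```bash
python3 -c "
from station import order
print(order.close_job())"
```

```text
the job is handed in; nothing more can be done
None
```

I finished the job and handed it in at about 24.5 s of the allowed 56 s. No verdict is reported.

**What I did:**
1. I pinched the red knob and swung the clip clear, to about 0.63 rad.
2. I carried the block over level and let the slope turn it flat in a light grip, then slid it down to the ledge.
3. I swung the clip back by the knob until the pad climbed onto the block's upper end. Then I released it and moved the arm away.

**Last checks:**
- **Clip:** it is at about 1.53 rad (pad on from 1.25). The pad's middle is roughly 20 mm in from the block's upper end.
- **Block position:** its sides are within about 0.3 px (under 1 mm) of home in the top view. Its lower end was within 0.7 px (about 1.5 mm) of home before clamping, and still looks tight on the ledge.
- **Block angle:** the last two edge fits differ from home by 1.4° and 0.5° in opposite directions. That is fit noise over a short stretch, inside the 3.4° limit.

**What went wrong or stayed unchecked:**
- Relaxing the first push dragged the block about 2 mm off the pins, and the next push left it turned about 1.5°. I corrected both by pushing with closed fingers until it stalled at 11 N.
- The knob slipped towards the edge of the pads near the end of the return swing, but the clip stayed in place.
- I could not measure the pad's pressing force. I infer it from the pad lying on top of the block.
- I did not measure the other items on the bench, but no move went near them.

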